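Roll down the hammered brass facing of a push plate

TASK

Take the hand roller out of its rest and roll the hammered brass slats of the push plate down flush with their steel edging, slowly from the closed end to the open end, pressing firmly and evenly but not so hard that the faces are marked. Press the slats with the roller only, then hang the roller back in its rest upright and leave the other things around the work where they lie.

Things in the scene. Friction and masses are not known exactly. Their poses are not given: they have to be found in the camera images.
- jig: Plywood bonding jig fixed to the bench, 206 x 106 x 20 mm, holding a push plate 163 x 73 mm. Origin: bench level under the middle of the plate's facing, z up. x runs along the plate from its closed end (-x: steel bar across the end, 3 mm below the edging, then two dark clamp knobs 45 mm high at x = -100 mm) to its open end (+x, no bar). Steel edging along both sides (y = +-34 mm).
- facing_start (a point): Middle of slat 1 at the closed end of the facing, 62 mm from the jig's origin along -x, 40 mm above the bench: nominal height of the top of a bedded slat, flush with the edging. Axes as the jig's. Rough packing under the plate makes the real height here up to 12 mm higher or lower and slopes the plate along x by up to 0.09 rad either way, differently each start; not measured.
- facing_end (a point): The same for slat 5 at the open end, 62 mm from the jig's origin along +x.
- rest: Wooden rest for the hand roller, fixed to the bench, foot 100 x 120 mm. Origin: middle of its underside. Two cheeks 70 mm high, 10 mm thick, at x = -35 and +35 mm (60 mm free between them, open above); two low end bars, 28 mm high, at y = -48 and +48 mm (88 mm free between them).
- rest_seat (a point): Point in the rest where the roller's origin lies when the roller hangs in place: 16 mm above the rest's underside, midway between the cheeks. Axes as the rest's; the roller's y lies along the cheeks.
- roller: Hand roller, 0.4 to 0.6 kg, hanging upright in the rest. Origin: lowest point of its rubber wheel (50 mm across, 58 wide); z up; axle along y, rolls along x (half a turn about z is the same). Yoke 71 mm wide (y), 14 to 60 mm up; shoulder plate 78 (x) x 80 (y), 56 to 60 mm up, lies on the rest's cheeks; wooden grip 28 thick (x), 78 long (y), 60 to 106 mm up: hold across the 28.
- roller_wheel (a joint): Turn of the rubber wheel on its axle, rad, 0 at the start; 1 rad is 25 mm of rolling. It spins freely.
- slat1 (a joint): How far the first hammered brass slat (at the closed end) is pressed into its bonding tape, m: 0 to 0.001 at the start, 0.004 home. Five slats, 31 mm along the jig's x, 64 mm wide, lie edge to edge. A slat starts to sink at about 9 N, then about 1.5 mm/s per further newton, and stays where pressed; 13 to 18 N on the roller is right, above 25 N marks the face.
- slat2 (a joint): The same for slat 2, counted from the closed end.
- slat3 (a joint): The same for slat 3, counted from the closed end.
- slat4 (a joint): The same for slat 4, counted from the closed end.
- slat5 (a joint): The same for slat 5, counted from the closed end (the last, at the open end).
- latch_near: Bystander: finished brass latch (hammered plate 150 x 58 mm with a swing bar and ball knob, 30 mm high). Origin: middle of its underside.
- tape_roll: Bystander: roll of masking tape lying flat, 90 mm across, 26 mm high. Origin: middle of its underside.
- sand_block: Bystander: sanding block 100 x 66 x 28 mm. Origin: middle of its underside.
- hammer: Bystander: hammer lying on the bench, about 300 mm long. Origin: on its underside.
- knob_tray: Bystander: open tray 170 x 120 x 45 mm of brass knobs. Origin: middle of its underside.
There are look-alikes about, which are no part of the job. What is shaped like the roller but blue is not meant. What is shaped like the rest but blue is not meant.

How it is judged:
On the way, in this order (a step that is already met when the one before it is completed fails the run):
1. the roller is taken up out of its rest (z of roller in the frame of rest_seat above 0.07 m), for 0.1 s.
2. the slat at the closed end is bedded while the last one at the open end still stands proud (value of joint slat1 above 0.003 m and value of joint slat5 below 0.002 m), for 0.1 s.
3. the rolling has reached the middle: slats 1 to 3 are bedded, the last still stands proud (all of step 2 and value of joint each of slat2, slat3 above 0.003 m), for 0.1 s.
4. all five slats are bedded, and the wheel has turned as it does when it is rolled along the plate (at least 3 rad), not stamped or dragged (value of joint each of slat1, slat2, slat3, slat4, slat5 above 0.003 m and (value of joint roller_wheel above 3 rad or value of joint roller_wheel below -3 rad)), for 0.1 s.
At the end, for the whole second after the job is handed in: All five slats are pressed in by more than 3 of their 4 mm; the roller hangs still in its rest, upright within 0.1 rad, its origin within 12 mm sideways and 6 mm in height of its seat (value of joint each of slat1, slat2, slat3, slat4, slat5 above 0.003 m and horizontal distance between roller and rest_seat below 0.012 m and z of roller in the frame of rest_seat between -0.006 and 0.006 m and angle between roller's own z axis and vertical below 0.1 rad and linear speed of roller below 0.03 m/s); the robot touches nothing.
It fails at once if the roller presses on the push plate or jig with more than 25 N (contact force between roller and jig above 25 N).
It fails at once if the fingers or arm press on the push plate or jig (contact force between any of the fingers, the arm and jig above 1 N).
It fails at once if a bystander is moved by more than 20 mm (distance of any of latch_near, tape_roll, sand_block, hammer, knob_tray from where it was at the start of the episode above 0.02 m).
It also fails if it takes over 72 s, if anything falls off the work surface, if the arm or the gripper's body presses on something with over 40 N, if the wrist force passes 120 N, or if a joint passes its speed limit or range.

ROBOT

A 6-joint arm with a two-finger parallel gripper is mounted at the origin on the work surface. World frame = base frame: x ahead of the robot, y to its left, z up, the work surface at z = 0. Lengths are in m, angles in rad, forces in N, time in s.
With the tool pointing down it reaches from about 0.325 to 0.875 m from the base axis. Payload 4.4 kg.
Tool frame: the origin (TCP) lies on the centre line of the jaws, within the pads' length; the fingertips stand 22 mm ahead of it and the grasp point (between the pads) lies 3 mm ahead of it; z points along the fingers, y is the direction in which the jaws open and shut (so a half turn about z gives the same grasp; the last joint's range is limited). The gripper opens to 85 mm and grips with 20 to 120 N. Pads are 22 mm wide; open, the fingers measure 114 mm over their backs; the gripper's body (76 mm by 85 mm) begins 54 mm behind the grasp point. The pads swing forward as they close: fully open they stand 13 mm farther back than shut.
Start: joints at [-1.327, 0.207, 1.542, -0, 1.393, -0.15], TCP at [0.221, -0.531, 0.253] pointing down, gripper open.
Joint ranges: [-2.73, 2.73], [-0.86, 2.22], [0.23, 2.46], [-1.11, 4.25], [0.08, 2.63], [-2.82, 2.82]. Speed limits (rad/s): [2.79, 2.79, 3.14, 3.14, 3.14, 3.14].

INTERFACE

Orientations are given as [roll, pitch, yaw] about the fixed x, y, z axes, in that order (R = Rz(yaw) Ry(pitch) Rx(roll)).
In Python, from bench import bot, imaging gives the robot as it stands.
- The arm moves only by the tool carry_out, never from a script. Its argument "commands" is one flat list of numbers, 7 for each row, row after row: the shift along the world's x, y, z in m, then the turn, a rotation vector about the world's x, y, z in degrees, then the finger opening in m, from 0 to 0.0854. In form: [dx, dy, dz, wx, wy, wz, gripper, dx, dy, dz, wx, wy, wz, gripper, ...]. A call has 1 to 5 rows; each row shifts and turns the commanded pose from where the row before left it; what a row does not reach is not made up. A row lasts 1/10 s, in which the tool goes at most 50 mm and 8.59 degrees, less where a joint would pass 70% of its speed; a pose out of reach is approached as far as the arm can. A call with a gripper value outside its range is refused whole. The fingers move at their own pace and stop on an object; the grip force is fixed at half the most. Time passes only in rows, so rows that do not move let the fingers close. It gives the time, the measured TCP pose, the force and the opening at its end, in the units of the state.
- bot.read_state(): the state, without advancing time (a new reading comes with each control period).
- imaging.grab_frame(name): name is "scene" or "top" or "wrist"; returns a dict with "img" (480x640x3 uint8, red, green, blue), "z_map" (480x640 float32, m along the optical axis (not along the pixel's ray), 0 where there is no reading), "camera_matrix" (3x3 intrinsics, pixels), "rvec" (rotation vector, rad) and "tvec" (3), from world to camera coordinates, as OpenCV has them; the wrist camera has in their place "hand_eye" (4x4, takes a point from camera to tool coordinates, whose origin is the TCP and whose axes are the flange's). Camera axes: x right, y down, z forward; pixel columns grow to the right and rows downward; lengths in m; the calibration is good to about 2 mm. A picture is of the moment at which its call begins: read the wrist's pose just before it.
- bot.job_done(): hands the job in, once; it reports no verdict.
The state is a dict: "time": time; "joints": joint angles; "joint_velocities": joint speeds; "tau": joint torques, N m; "position": TCP position; "ee_rot": TCP orientation; "wrist_force": force on the tool from outside, world axes, zero at the start; "wrist_torque": the same for the moment, N m; "width": finger opening in m.
Only numpy, scipy, OpenCV 4.12 (cv2) and the standard library are available. Lean on these libraries where they do the work, as an engineer would, in place of code of your own. Each camera call takes 0.05 s, during which the arm holds its last target. There are 200 camera calls.

## Working session

There is one attempt and no reset: what is moved stays moved. The work goes in short steps, Python scripts to look and compute and a tool call to move; the robot and the scene stay as the last step left them, time stands still between calls to the robot, and variables do not carry over. Pictures are saved under pics/ and viewed, about 8 in all and at most 12, crops included, and the job is handed in when it is done.

Besides the shell and the picture viewer there is one more tool, called after "Request:" by a JSON object that holds its "op" and its "data". carry_out: Moves the arm, as the interface text tells. Its arguments: {"type":"object","properties":{"commands":{"type":"array"}},"required":["commands"]}

```bash
mkdir -p pics; cat > h.py <<'E'
import numpy as np, cv2
from bench import bot, imaging
from scipy.spatial.transform import Rotation as R
def grab(n):
    s=bot.read_state(); f=imaging.grab_frame(n)
    if 'hand_eye' in f:
        T=np.eye(4); T[:3,:3]=R.from_euler('xyz',s['ee_rot']).as_matrix(); T[:3,3]=s['position']
        f['T']=T@f['hand_eye']
    else:
        T=np.eye(4); T[:3,:3]=cv2.Rodrigues(np.array(f['rvec'],float))[0]; T[:3,3]=np.ravel(f['tvec']); f['T']=np.linalg.inv(T)
    return f
def cloud(f):
    K=np.array(f['camera_matrix']); z=f['z_map']; v,u=np.indices(z.shape)
    P=np.stack([(u-K[0,2])/K[0,0]*z,(v-K[1,2])/K[1,1]*z,z],-1)
    W=P@f['T'][:3,:3].T+f['T'][:3,3]; W[z==0]=np.nan
    return W
def save(n,img): cv2.imwrite('pics/'+n,cv2.cvtColor(img,cv2.COLOR_RGB2BGR))
E
python3 - <<'E'
from h import *
print(bot.read_state())
for n in('scene','top'):
    f=grab(n); save(n+'0.png',f['img']); np.savez(n+'0.npz',img=f['img'],W=cloud(f),K=f['camera_matrix'],T=f['T']); print(f['T'],f['z_map'].min())
E
```

```text
{'time': 0.0, 'joints': array([-1.32652974e+00,  2.07435076e-01,  1.54301999e+00,  1.27408091e-05,
        1.39353575e+00, -1.50506596e-01]), 'joint_velocities': array([ 7.19905366e-05, -4.24568280e-04, -9.46604114e-04, -1.79043662e-04,
       -3.64906275e-04, -2.09249963e-03]), 'tau': array([-8.85633472e-04, -3.83038116e+01, -2.91596800e+01, -1.49483808e-04,
        1.05496694e-02,  1.26809309e-05]), 'position': array([ 0.22095116, -0.53004472,  0.25208586]), 'ee_rot': array([-3.13922349e+00, -3.71970967e-04,  3.94770477e-01]), 'wrist_force': array([-1.22643096,  0.03369119,  0.27036945]), 'wrist_torque': array([-0.0263618 ,  0.01121228, -0.0515066 ]), 'width': 0.08527790125206702}
[[ 0.82812299  0.41923423 -0.37209537  1.09659061]
 [ 0.560535   -0.62358302  0.54492635 -0.8504219 ]
 [-0.00358058 -0.65983852 -0.7513989   1.20166393]
 [ 0.          0.          0.          1.        ]] 0.0
[[ 0.01578741 -0.99762832  0.0669962   0.39525112]
 [-0.99981214 -0.01499742  0.01227825 -0.02925793]
 [-0.01124436 -0.06717746 -0.99767768  1.46825786]
 [ 0.          0.          0.          1.        ]] 0.0
```

View pics/top0.png

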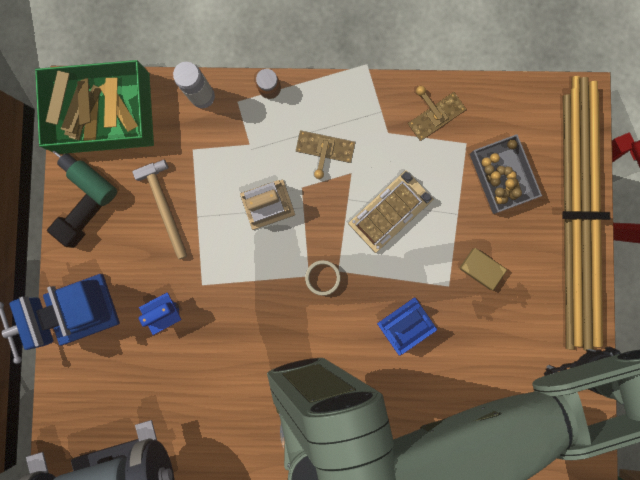

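View pics/scene0.png

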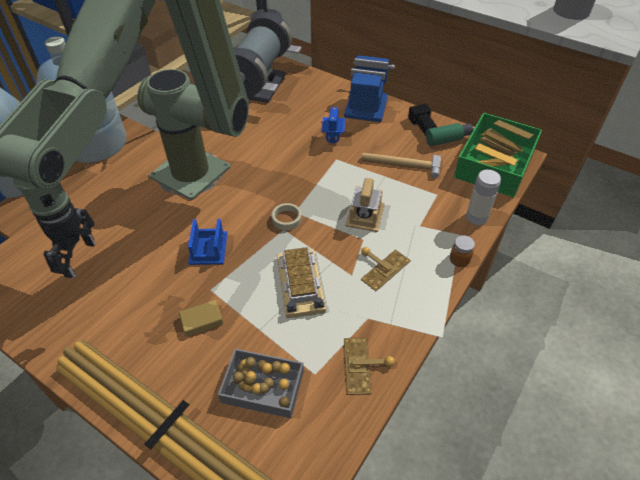

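The top view shows two roller shapes: a wooden one in a wooden rest at (266,203), and a blue one at (160,313). It also shows a blue rest at (408,326). The wooden pair fits the description. The jig is at (392,210), with its dark clamp knobs (the closed end) at (412,180) and (433,193).

```bash
python3 - <<'E'
from h import *
d=np.load('top0.npz'); img,W=d['img'],d['W']
def reg(u0,u1,v0,v1,z0,z1,name):
    w=W[v0:v1,u0:u1].reshape(-1,3); m=(w[:,2]>z0)&(w[:,2]<z1); p=w[m]
    r=cv2.minAreaRect((p[:,:2]*1000).astype(np.float32)); print(name,len(p),'rect',np.round(r[0],1),np.round(r[1],1),round(r[2],1),'z',np.round(np.percentile(p[:,2],[5,50,95]),4))
    return p
print('bench z',np.nanmedian(W[220:260,320:350,2]), W[270,280])
reg(225,310,165,240,.105,.14,'grip')
reg(225,310,165,240,.066,.09,'plate')
reg(225,310,165,240,.02,.09,'rest')
reg(335,450,160,262,.012,.06,'jig all')
reg(335,450,160,262,.03,.06,'plate')
p=reg(400,450,165,215,.04,.09,'knobs')
c=img[140:280,220:460]; save('crop0.png',cv2.resize(c,None,fx=3.3,fy=3.3,interpolation=cv2.INTER_CUBIC))
E
```

```text
bench z 0.00022583287520483442 [0.40955439 0.11862183 0.00672283]
grip 381 rect [579.7 156.8] [29.5 78.2] 19.7 z [0.1132 0.12   0.1241]
plate 675 rect [581.1 155.9] [ 81.3 102.6] 20.6 z [0.0682 0.0741 0.0805]
rest 921 rect [580.9 155.8] [ 82.  104.4] 19.7 z [0.0263 0.0723 0.0796]
jig all 3228 rect [ 573.  -176.6] [237.4 266.8] 8.7 z [0.0167 0.0446 0.0531]
plate 2011 rect [ 569.1 -167.4] [ 97.8 190.2] 43.6 z [0.0363 0.0482 0.054 ]
knobs 518 rect [ 608.8 -203.4] [87.1 90.7] 35.8 z [0.0426 0.0483 0.054 ]
```

View pics/crop0.png

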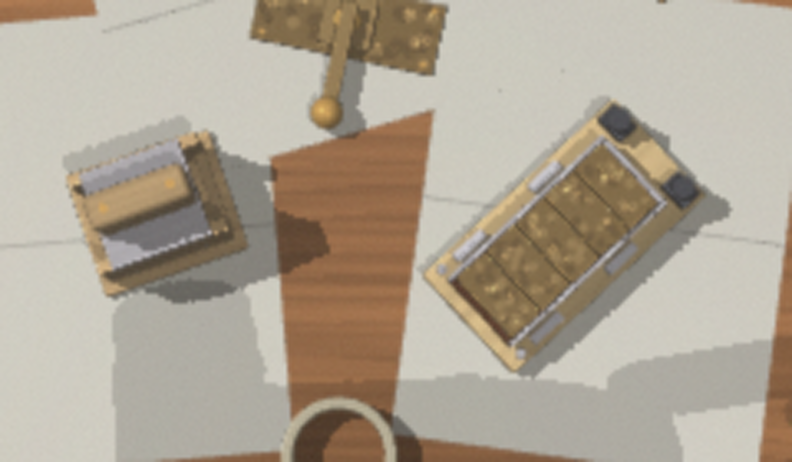

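The crop confirms it: the wooden roller is in the wooden rest (crop 140,200), and the jig's knobs are at the upper right (crop 620,120 and 680,190). I'll look at the jig with the wrist camera on the way.

Request:
{"op": "carry_out", "data": {"commands": [0.033,0.034,0.006,0,0,2.1,0.085,0.034,0.036,0.005,0,0,2.1,0.085,0.034,0.036,0.005,0,0,2.1,0.085,0.034,0.036,0.005,0,0,2.1,0.085,0.034,0.036,0.005,0,0,2.1,0.085]}}

```text
time: 0.6
position: [0.3909, -0.351, 0.279]
ee_rot: [-3.141, 0.0, 0.579]
wrist_force: [0.4, -0.4, 0.1]
width: 0.0852
```

Request:
{"op": "carry_out", "data": {"commands": [0.034,0.036,0.005,0,0,2.1,0.085,0.034,0.036,0.005,0,0,2.1,0.085,0.034,0.036,0.005,0,0,2.1,0.085,0.034,0.036,0.005,0,0,2.1,0.085,0,0,0,0,0,2.1,0.085]}}

```text
time: 1.1
position: [0.5295, -0.2039, 0.2996]
ee_rot: [3.141, -0.003, 0.77]
wrist_force: [-0.6, -0.6, 0.5]
width: 0.0855
```

```bash
python3 - <<'E'
from h import *
s=bot.read_state(); print(s['position'],np.degrees(s['ee_rot']),s['joints'],s['wrist_force'],s['time'])
f=grab('wrist'); W=cloud(f); save('wrist1.png',f['img']); np.savez('wrist1.npz',img=f['img'],W=W)
print(W[::96,::128].round(3))
E
```

```text
[ 0.52953137 -0.20385043  0.29961083] [ 1.79980916e+02 -1.65788861e-01  4.41392381e+01] [-0.52139547  0.15716782  1.503342    0.00270105  1.47996602  0.27878281] [-0.55838715 -0.58003701  0.46331673] 1.1
[[[ 0.454  0.113  0.   ]
  [ 0.532  0.034 -0.001]
  [ 0.61  -0.047 -0.001]
  [ 0.688 -0.127 -0.   ]
  [ 0.765 -0.207  0.   ]]

 [[ 0.384  0.072 -0.002]
  [ 0.467 -0.014 -0.001]
  [ 0.555 -0.105  0.045]
  [ 0.629 -0.181  0.044]
  [ 0.716 -0.27   0.   ]]

 [[ 0.304  0.024 -0.001]
  [ 0.393 -0.068 -0.001]
  [ 0.487 -0.159  0.019]
  [ 0.572 -0.246  0.018]
  [ 0.661 -0.343 -0.001]]

 [[ 0.212 -0.031 -0.001]
  [ 0.307 -0.13  -0.003]
  [ 0.405 -0.229  0.001]
  [ 0.5   -0.327 -0.   ]
  [ 0.596 -0.423  0.005]]

 [[ 0.105 -0.096 -0.   ]
  [ 0.498 -0.16   0.32 ]
  [ 0.311 -0.31  -0.002]
  [ 0.427 -0.4    0.027]
  [ 0.572 -0.236  0.32 ]]]
```

View pics/wrist1.png

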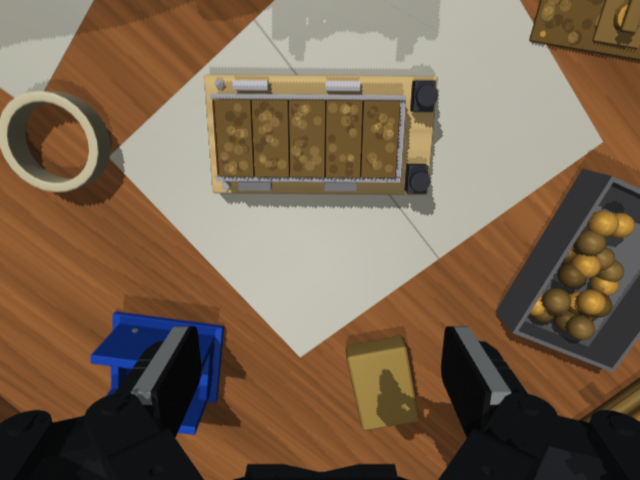

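The wrist view shows the whole jig. The open end is at u≈207, the bar at u≈403, and the knobs at (424,96) and (417,179). The slats run from u=213 to u=400.

```bash
python3 - <<'E'
from h import *
d=np.load('wrist1.npz'); img,W=d['img'],d['W']
m=np.zeros(W.shape[:2],bool); m[60:215,190:450]=1
def rect(p,n):
    r=cv2.minAreaRect((p[:,:2]*1000).astype(np.float32)); print(n,len(p),np.round(r[0],1),np.round(r[1],1),round(r[2],2)); return r
j=W[m&(W[...,2]>.012)&(W[...,2]<.07)]; r=rect(j,'jig')
pl=W[m&(W[...,2]>.030)&(W[...,2]<.07)]; rect(pl,'plate')
c=np.array(r[0])/1000
for a in (r[2],r[2]+90):
    print(a)
a=np.radians(r[2] if r[1][0]>r[1][1] else r[2]+90); ex=np.array([np.cos(a),np.sin(a)])
if ex[0]>0: ex=-ex
ey=np.array([-ex[1],ex[0]]); print('ex',ex,np.degrees(np.arctan2(ex[1],ex[0])))
L=W[m]; x=(L[:,:2]-c)@ex; y=(L[:,:2]-c)@ey; z=L[:,2]
for lo in range(-110,112,4):
    s=(x*1000>=lo)&(x*1000<lo+4)&(abs(y)<.025); t=(x*1000>=lo)&(x*1000<lo+4)&(abs(abs(y)-.034)<.0015)
    print(lo+2,s.sum(),np.round(np.nanmedian(z[s])*1000,1),'edge',np.round(np.nanpercentile(z[t],75)*1000,1),end=' | ')
print()
for lo in range(-54,56,2):
    s=(y*1000>=lo)&(y*1000<lo+2)&(abs(x)<.06); print(lo+1,np.round(np.nanmedian(z[s])*1000,1),end=' | ')
# steel by colour: bright grey
hsv=cv2.cvtColor(img,cv2.COLOR_RGB2HSV)
g=m&(hsv[...,1]<70)&(W[...,2]>.033); q=W[g]; rect(q,'steel'); qx=(q[:,:2]-c)@ex; qy=(q[:,:2]-c)@ey
h,e=np.histogram(qy*1000,np.arange(-54,56,2)); print(dict(zip(e[:-1],h)))
h,e=np.histogram(qx*1000,np.arange(-110,110,4)); print(dict(zip(e[:-1],h)))
E
```

```text
jig 26666 [ 567.1 -166.5] [106.1 206.3] 43.66
plate 17685 [ 568.8 -168.6] [ 97.5 190.4] 43.9
43.65812683105469
133.6581268310547
ex [-0.69035386  0.72347187] 133.6581268310547
-108 148 0.1 edge 0.8 | -104 28 17.7 edge 17.0 | -100 229 19.1 edge 18.4 | -96 255 19.3 edge 44.5 | -92 246 19.2 edge 44.6 | -88 252 19.1 edge 44.3 | -84 252 19.3 edge 44.7 | -80 264 19.3 edge 41.0 | -76 127 19.1 edge 19.6 | -72 111 41.9 edge 44.9 | -68 220 42.0 edge 45.3 | -64 258 48.4 edge 45.3 | -60 281 48.5 edge 45.1 | -56 281 48.5 edge 45.6 | -52 283 48.4 edge 45.4 | -48 285 48.4 edge 45.2 | -44 283 48.4 edge 45.3 | -40 280 48.3 edge 45.7 | -36 275 47.9 edge 45.3 | -32 283 48.6 edge 45.6 | -28 286 48.6 edge 45.6 | -24 288 48.5 edge 45.5 | -20 292 48.4 edge 45.3 | -16 280 48.5 edge 45.1 | -12 287 48.5 edge 45.2 | -8 285 48.6 edge 45.3 | -4 282 48.1 edge 45.4 | 0 305 48.6 edge 45.3 | 4 281 48.6 edge 44.9 | 8 266 48.4 edge 45.0 | 12 302 48.4 edge 45.0 | 16 298 48.6 edge 44.9 | 20 267 48.5 edge 45.0 | 24 285 48.5 edge 44.9 | 28 285 48.0 edge 45.0 | 32 286 48.4 edge 45.0 | 36 287 48.4 edge 44.9 | 40 278 48.5 ed
[... 1942 characters left out ...]
 np.int64(8): np.int64(12), np.int64(10): np.int64(12), np.int64(12): np.int64(14), np.int64(14): np.int64(12), np.int64(16): np.int64(10), np.int64(18): np.int64(15), np.int64(20): np.int64(13), np.int64(22): np.int64(18), np.int64(24): np.int64(32), np.int64(26): np.int64(52), np.int64(28): np.int64(54), np.int64(30): np.int64(58), np.int64(32): np.int64(209), np.int64(34): np.int64(473), np.int64(36): np.int64(126), np.int64(38): np.int64(46), np.int64(40): np.int64(37), np.int64(42): np.int64(29), np.int64(44): np.int64(13), np.int64(46): np.int64(18), np.int64(48): np.int64(8), np.int64(50): np.int64(0), np.int64(52): np.int64(0)}
  return np.nanmean(a, axis, out=out, keepdims=keepdims)
```

Closed to open runs at 133.66°. The facing's centre is at about (0.559, -0.158), and the plate is nearly level: the edging is at 45 mm, the slats at about 48.4 mm. Next, the roller.

Request:
{"op": "carry_out", "data": {"commands": [0.009,0.04,-0.005,0,0,8.25,0.085,0.009,0.04,-0.005,0,0,8.25,0.085,0.009,0.04,-0.005,0,0,8.25,0.085,0.009,0.04,-0.005,0,0,8.25,0.085,0.009,0.04,-0.005,0,0,8.25,0.085]}}

```text
time: 1.65
position: [0.5707, -0.0081, 0.2735]
ee_rot: [-3.141, 0.0, 1.485]
wrist_force: [0.8, 0.4, -0.2]
width: 0.085
```

Request:
{"op": "carry_out", "data": {"commands": [0.009,0.04,-0.005,0,0,8.25,0.085,0.009,0.04,-0.005,0,0,8.25,0.085,0.009,0.04,-0.005,0,0,8.25,0.085,0,0,0,0,0,0,0.085]}}

```text
time: 2.05
position: [0.5975, 0.1151, 0.2575]
ee_rot: [-3.14, -0.003, 1.919]
wrist_force: [-0.7, -0.1, -0.0]
width: 0.0848
```

```bash
python3 - <<'E'
from h import *
s=bot.read_state(); print(s['position'],np.degrees(s['ee_rot']),s['joints'],s['wrist_force'],s['time'])
f=grab('wrist'); W=cloud(f); save('wrist2.png',f['img'])
m=(np.hypot(W[...,0]-.58,W[...,1]-.157)<.085)
for n,a,b in(('grip',.112,.14),('plate',.068,.085),('foot+bars',.008,.085)):
    p=W[m&(W[...,2]>a)&(W[...,2]<b)]; r=cv2.minAreaRect((p[:,:2]*1000).astype(np.float32)); print(n,len(p),np.round(r[0],1),np.round(r[1],1),round(r[2],2),np.round(np.percentile(p[:,2],[5,50,95]),4))
E
```

```text
[0.59747461 0.11508278 0.25748329] [-1.79886042e+02 -1.48769499e-01  1.09943513e+02] [ 0.04721408  0.27508617  1.44864638  0.001912    1.42052946 -0.30115722] [-0.69288807 -0.13547529 -0.01119507] 2.05
grip 5759 [578.8 156.1] [28. 78.] 21.02 [0.1157 0.1188 0.1202]
plate 8552 [580.2 155. ] [ 80.7 103.5] 20.22 [0.0689 0.073  0.0743]
foot+bars 10015 [580.3 156.2] [ 97.5 116.5] 19.97 [0.0267 0.0728 0.0742]
```

View pics/wrist2.png

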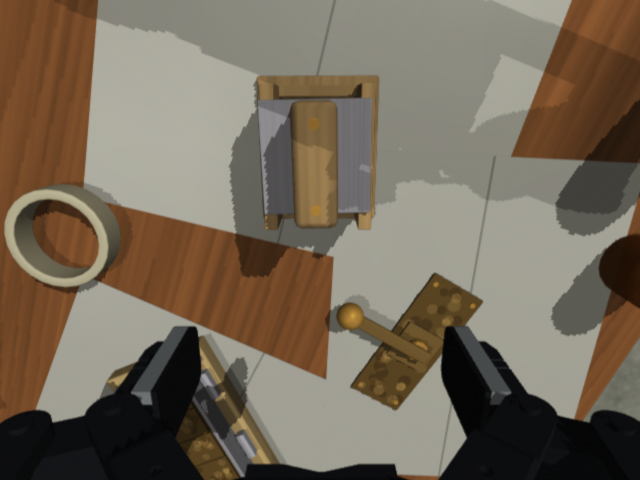

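The grip is centred in the view at (315,163). The roller is at (0.579, 0.156) with its x axis at about 20.2°. Descending.

Request:
{"op": "carry_out", "data": {"commands": [-0.0185,0.041,0,0,0,0.4,0.085,0,0,-0.025,0,0,0,0.085,0,0,-0.035,0,0,0,0.085,0,0,-0.035,0,0,0,0.085,0,0,-0.025,0,0,0,0.085]}}

```text
time: 2.6
position: [0.5782, 0.1501, 0.1367]
ee_rot: [-3.138, -0.0, 1.917]
wrist_force: [-0.4, -0.1, -0.8]
width: 0.0847
```

Request:
{"op": "carry_out", "data": {"commands": [0,0,-0.02,0,0,0,0.085,0,0,-0.011,0,0,0,0.085,0,0,0,0,0,0,0.06,0,0,0,0,0,0,0.04,0,0,0,0,0,0,0.03]}}

```text
time: 3.1
position: [0.581, 0.152, 0.11]
ee_rot: [3.139, 0.001, 1.919]
wrist_force: [-0.8, 0.9, 0.7]
width: 0.0433
```

Request:
{"op": "carry_out", "data": {"commands": [0,0,0,0,0,0,0.01,0,0,0,0,0,0,0.01,0,0,0,0,0,0,0.01,0,0,0,0,0,0,0.01,0,0,0,0,0,0,0.01]}}

```text
time: 3.6
position: [0.5808, 0.1522, 0.1101]
ee_rot: [3.139, 0.001, 1.92]
wrist_force: [-0.4, -0.8, 5.7]
width: 0.0274
```

Request:
{"op": "carry_out", "data": {"commands": [0,0,0.01,0,0,0,0.01,0,0,0.025,0,0,0,0.01,0,0,0.035,0,0,0,0.01,0,0,0.035,0,0,0,0.01,0,0,0.025,0,0,0,0.01]}}

```text
time: 4.1
position: [0.5794, 0.1524, 0.2398]
ee_rot: [3.141, -0.0, 1.92]
wrist_force: [1.0, 0.1, -4.4]
width: 0.0271
```

Request:
{"op": "carry_out", "data": {"commands": [0,0,0,0,0,0,0.01,0,0,0,0,0,0,0.01]}}

```text
time: 4.3
position: [0.5788, 0.1523, 0.2371]
ee_rot: [-3.14, -0.0, 1.92]
wrist_force: [-0.9, 1.0, -5.7]
width: 0.0269
```

```bash
python3 - <<'E'
from h import *
for i in range(3):
    s=bot.read_state(); print(s['position'],np.degrees(s['ee_rot']),s['wrist_force'],s['wrist_torque'],s['width'],s['time']); f=grab('wrist')
save('wrist3.png',f['img'])
E
```

```text
[0.57880178 0.1522556  0.23713334] [-1.79904333e+02 -2.53278342e-02  1.10029267e+02] [-0.85658935  1.00361644 -5.70712802] [-0.06640592  0.07871066  0.06866284] 0.02692646428076017 4.3
[0.57793038 0.15212167 0.23564955] [-1.79734953e+02 -6.85824715e-02  1.10026090e+02] [-0.45609386 -1.05802455 -6.2580529 ] [-0.05695306 -0.0022598   0.03076223] 0.02720123394745508 4.35
[0.57758994 0.15207137 0.23498283] [-1.79658564e+02 -8.57580539e-02  1.10025515e+02] [-0.18955313  0.53390059 -5.8065872 ] [-0.03078267 -0.05995873 -0.03642741] 0.02709794288895618 4.4
```

View pics/wrist3.png

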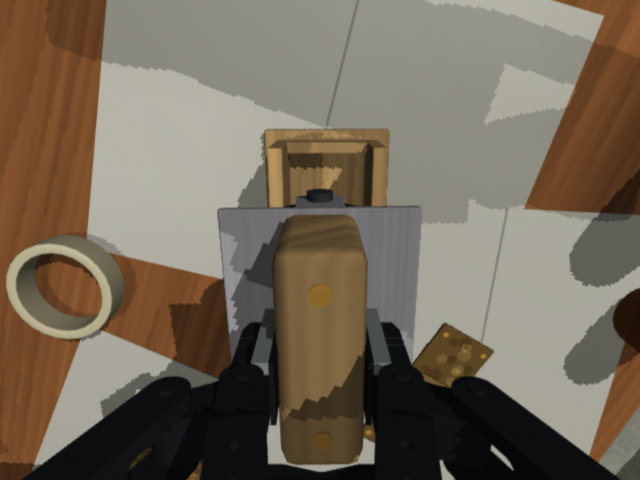

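Held cleanly: the yoke and plate are square, and the rest's foot is visible at (328,160). The hung weight reads about 5.8 N. Moving over the closed end.

Request:
{"op": "carry_out", "data": {"commands": [0.002,-0.03,0,0,0,-6.3,0.01,0.003,-0.045,0,0,0,-8.0,0.01,0.003,-0.045,0,0,0,-8.0,0.01,0.003,-0.045,0,0,0,-8.0,0.01,0.003,-0.045,0,0,0,-8.0,0.01]}}

```text
time: 4.95
position: [0.5924, -0.0591, 0.2358]
ee_rot: [-3.137, 0.0, 1.246]
wrist_force: [0.9, 1.3, -5.1]
width: 0.0269
```

Request:
{"op": "carry_out", "data": {"commands": [0.003,-0.045,0,0,0,-8.0,0.01,0.003,-0.045,0,0,0,-8.0,0.01,0.002,-0.03,0,0,0,-8.0,0.01,0.0017,-0.0305,0,0,0,-4.0,0.01,0,0,0,0,0,0,0.01]}}

```text
time: 5.45
position: [0.6021, -0.2127, 0.2356]
ee_rot: [-3.14, 0.003, 0.757]
wrist_force: [0.2, 0.1, -4.8]
width: 0.027
```

Request:
{"op": "carry_out", "data": {"commands": [0,0,0,0,0,0,0.01,0,0,0,0,0,0,0.01,0,0,0,0,0,0,0.01]}}

```text
time: 5.75
position: [0.6031, -0.2068, 0.2375]
ee_rot: [-3.14, 0.0, 0.765]
wrist_force: [0.7, 0.9, -4.4]
width: 0.0272
```

```bash
python3 - <<'E'
from h import *
s=bot.read_state(); print(s['position'],np.degrees(s['ee_rot']),s['wrist_force'],s['wrist_torque'],s['time'])
f=grab('wrist'); save('wrist4.png',f['img']); np.savez('wrist4.npz',img=f['img'],W=cloud(f))
E
```

```text
[ 0.60308239 -0.20681823  0.23745815] [-1.79900699e+02  1.65410323e-02  4.38223316e+01] [ 0.68332104  0.85123864 -4.43244432] [ 0.00111186 -0.00687168 -0.01082939] 5.75
```

Request:
{"op": "carry_out", "data": {"commands": [-0.0017,-0.0017,-0.02,0,0,0,0.01,0,0,-0.025,0,0,0,0.01,0,0,-0.02,0,0,0,0.01,0,0,-0.015,0,0,0,0.01,0,0,0,0,0,0,0.01]}}

```text
time: 6.3
position: [0.5998, -0.2084, 0.1552]
ee_rot: [-3.136, 0.002, 0.764]
wrist_force: [-1.1, -0.1, -5.5]
width: 0.0272
```

Request:
{"op": "carry_out", "data": {"commands": [0,0,0,0,0,0,0.01,0,0,0,0,0,0,0.01,0,0,0,0,0,0,0.01]}}

```text
time: 6.6
position: [0.6027, -0.2104, 0.1601]
ee_rot: [3.138, -0.001, 0.763]
wrist_force: [0.4, -1.0, -5.0]
width: 0.0272
```

```bash
python3 - <<'E'
from h import *
for i in range(3):
    s=bot.read_state(); print(s['position'],np.degrees(s['ee_rot']),s['wrist_force'],s['time']);f=grab('wrist')
save('wrist5.png',f['img'])
E
```

```text
[ 0.6027279  -0.21044671  0.16014084] [ 1.79820057e+02 -6.23548633e-02  4.37285533e+01] [ 0.42244419 -1.01963583 -5.02018058] 6.6
[ 0.60253248 -0.21041785  0.15988732] [ 1.79847276e+02 -5.46379594e-02  4.37215681e+01] [-1.07170058 -0.28317321 -5.67867335] 6.65
[ 0.60232202 -0.21033179  0.15958124] [ 1.79878053e+02 -4.13221752e-02  4.37217072e+01] [-0.27272135 -0.22654163 -4.75565297] 6.7
```

View pics/wrist5.png

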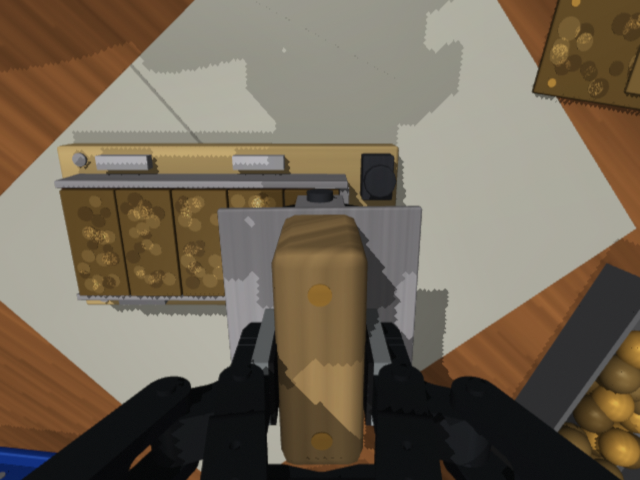

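The roller is over slat 1: the plate's front edge is at v≈207, the axle end at (320,195), and the far edging at v≈180. I'll check the sideways offset with depth.

```bash
python3 - <<'E'
from h import *
s=bot.read_state(); f=grab('wrist'); W=cloud(f); print(s['position'],np.degrees(s['ee_rot']))
O=np.array([.5588,-.1578]); ex=np.array([-.6904,.7235]); ey=np.array([-ex[1],ex[0]])
J=np.stack([(W[...,:2]-O)@ex,(W[...,:2]-O)@ey,W[...,2]],-1)*1000
t=((s['position'][:2]-O)@ex*1000,(s['position'][:2]-O)@ey*1000); print('tcp in jig',t)
for v in range(165,260,4): print(v,np.round(J[v,[240,400]],1).tolist(), np.round(J[v,150],1).tolist())
for v in (215,235,255): print('plate L/R', [ (u,np.round(J[v,u],1).tolist()) for u in (216,219,222,225,415,418,421,424)])
for v in (220,235,250): print('slats',[np.round(J[v,u],1).tolist() for u in (75,90,140,190,214)])
E
```

```text
[ 0.60210308 -0.21023555  0.15924762] [ 1.79913450e+02 -3.04598421e-02  4.37180752e+01]
tcp in jig (np.float64(-67.83356721822896), np.float64(4.87172325113841))
165 [[-20.4, -42.0, 26.8], [-119.4, -38.4, 0.4]] [33.7, -41.5, 23.8]
169 [[-18.9, -38.6, 19.7], [-119.6, -35.8, 0.1]] [35.5, -38.5, 20.0]
173 [[-18.8, -36.2, 19.9], [-119.8, -33.2, 0.2]] [35.7, -36.1, 20.3]
177 [[-21.1, -35.9, 33.0], [-120.0, -30.4, -0.4]] [29.6, -36.4, 36.2]
181 [[-23.0, -35.5, 43.6], [-120.3, -27.7, -0.9]] [26.1, -35.8, 45.8]
185 [[-23.0, -33.4, 44.3], [-120.5, -25.0, -1.1]] [26.9, -33.4, 44.5]
189 [[-23.4, -31.7, 47.1], [-120.5, -22.5, -0.3]] [26.1, -31.7, 47.2]
193 [[-23.4, -29.6, 47.7], [-120.6, -19.9, 0.3]] [26.4, -29.4, 47.2]
197 [[-23.3, -27.5, 48.2], [-120.6, -17.3, 0.8]] [26.5, -27.3, 47.6]
201 [[-23.2, -25.3, 48.5], [-120.9, -14.4, 0.0]] [26.4, -25.2, 48.4]
205 [[-23.2, -23.1, 48.8], [-98.3, -39.7, 118.6]] [26.7, -23.0, 48.5]
209 [[-37.1, -38.8, 121.8], [-97.7, -39.0, 122.0]] [27.2, -20.5, 47.9]
213 [[-37.2, -37.6, 123.1], [-97.8, -37.4, 121.8]] [26.7, -18.8, 49.9]
217 [[-37.1, -36.1, 123.2], [-98
[... 1090 characters left out ...]
 [-30.7, -28.6, 122.1]), (415, [-104.1, -28.7, 122.1]), (418, [-105.3, -28.6, 121.8]), (421, [-136.8, 9.3, 0.0]), (424, [-138.8, 9.3, 0.2])]
plate L/R [(216, [-7.7, 6.3, 48.8]), (219, [-9.2, 6.6, 48.1]), (222, [-29.0, -20.5, 122.3]), (225, [-30.3, -20.7, 122.9]), (415, [-104.4, -20.9, 123.4]), (418, [-105.8, -20.6, 122.5]), (421, [-137.9, 24.0, -0.0]), (424, [-139.9, 23.8, 0.6])]
slats [[70.4, -14.0, 47.3], [61.9, -14.1, 47.6], [33.3, -14.4, 48.6], [5.5, -14.3, 48.2], [-8.3, -14.7, 49.6]]
slats [[71.7, -5.3, 47.9], [63.4, -5.2, 47.5], [34.4, -5.7, 48.8], [6.4, -5.4, 47.9], [-7.3, -5.5, 48.3]]
slats [[73.1, 3.6, 48.2], [64.0, 3.3, 49.1], [35.7, 3.4, 48.7], [6.9, 3.2, 49.2], [-6.5, 3.6, 47.9]]
```

Sideways alignment is good (roller y ≈ 0, x ≈ -67 in the jig frame). The gap to slat 1 is about 14 mm. Lowering gently.

Request:
{"op": "carry_out", "data": {"commands": [0,0,-0.004,0,0,0,0.01,0,0,-0.004,0,0,0,0.01,0,0,-0.002,0,0,0,0.01,0,0,0,0,0,0,0.01]}}

```text
time: 7.2
position: [0.6011, -0.2097, 0.1472]
ee_rot: [-3.14, 0.001, 0.763]
wrist_force: [0.4, -0.8, -5.3]
width: 0.0275
```

Request:
{"op": "carry_out", "data": {"commands": [0,0,-0.002,0,0,0,0.01,0,0,0,0,0,0,0.01]}}

```text
time: 7.4
position: [0.6015, -0.2099, 0.146]
ee_rot: [-3.141, 0.0, 0.763]
wrist_force: [-0.8, 0.1, -4.5]
width: 0.0269
```

Request:
{"op": "carry_out", "data": {"commands": [0,0,-0.002,0,0,0,0.01,0,0,0,0,0,0,0.01]}}

```text
time: 7.6
position: [0.6023, -0.2104, 0.1452]
ee_rot: [3.14, -0.0, 0.763]
wrist_force: [-0.6, 0.4, -1.1]
width: 0.0271
```

Request:
{"op": "carry_out", "data": {"commands": [0,0,-0.0015,0,0,0,0.01,0,0,0,0,0,0,0.01]}}

```text
time: 7.8
position: [0.6028, -0.2109, 0.1448]
ee_rot: [3.138, -0.001, 0.763]
wrist_force: [-1.4, -0.5, 4.4]
width: 0.0273
```

Request:
{"op": "carry_out", "data": {"commands": [0,0,-0.0015,0,0,0,0.01,0,0,0,0,0,0,0.01]}}

```text
time: 8.0
position: [0.603, -0.2111, 0.1436]
ee_rot: [3.137, -0.001, 0.763]
wrist_force: [-0.0, -0.2, 5.0]
width: 0.0272
```

Request:
{"op": "carry_out", "data": {"commands": [0,0,-0.001,0,0,0,0.01,0,0,-0.001,0,0,0,0.01,0,0,0,0,0,0,0.01]}}

```text
time: 8.3
position: [0.6031, -0.2111, 0.1417]
ee_rot: [3.137, -0.001, 0.763]
wrist_force: [-0.6, -1.3, 6.7]
width: 0.0272
```

Request:
{"op": "carry_out", "data": {"commands": [0,0,-0.001,0,0,0,0.01,0,0,0,0,0,0,0.01,0,0,0,0,0,0,0.01]}}

```text
time: 8.6
position: [0.6035, -0.2115, 0.1417]
ee_rot: [3.136, -0.001, 0.763]
wrist_force: [-2.7, -1.4, 9.0]
width: 0.0273
```

Slat 1 bottomed out at TCP z ≈ 0.1417 with about 14 N contact. Now rolling toward the open end.

Request:
{"op": "carry_out", "data": {"commands": [-0.0014,0.0014,0,0,0,0,0.01,-0.0014,0.0014,0,0,0,0,0.01,-0.0014,0.0014,0,0,0,0,0.01,-0.0014,0.0015,0,0,0,0,0.01,-0.0014,0.0015,0,0,0,0,0.01]}}

```text
time: 9.1
position: [0.5966, -0.2044, 0.1416]
ee_rot: [3.135, -0.001, 0.763]
wrist_force: [-1.1, -2.1, 8.6]
width: 0.0269
```

Request:
{"op": "carry_out", "data": {"commands": [-0.0014,0.0014,0,0,0,0,0.01,-0.0014,0.0015,0,0,0,0,0.01,-0.0014,0.0015,0,0,0,0,0.01]}}

```text
time: 9.4
position: [0.5943, -0.2021, 0.1422]
ee_rot: [3.128, -0.002, 0.763]
wrist_force: [3.5, -6.3, 6.8]
width: 0.0273
```

Request:
{"op": "carry_out", "data": {"commands": [-0.0014,0.0014,0,0,0,0,0.01,-0.0014,0.0015,0,0,0,0,0.01,-0.0014,0.0015,0,0,0,0,0.01]}}

```text
time: 9.7
position: [0.5895, -0.1971, 0.1424]
ee_rot: [3.13, -0.002, 0.763]
wrist_force: [0.6, -3.4, 8.1]
width: 0.0273
```

Request:
{"op": "carry_out", "data": {"commands": [-0.0007,0.0007,0,0,0,0,0.01,-0.0014,0.0014,0,0,0,0,0.01,-0.0014,0.0015,0,0,0,0,0.01]}}

```text
time: 10.0
position: [0.5847, -0.1922, 0.1416]
ee_rot: [3.135, -0.001, 0.763]
wrist_force: [-0.7, -1.6, 9.0]
width: 0.0275
```

Request:
{"op": "carry_out", "data": {"commands": [-0.0014,0.0014,0,0,0,0,0.01,-0.0014,0.0015,0,0,0,0,0.01,-0.0014,0.0014,0,0,0,0,0.01,-0.0014,0.0015,0,0,0,0,0.01,-0.0014,0.0014,0,0,0,0,0.01]}}

```text
time: 10.5
position: [0.5777, -0.1849, 0.1415]
ee_rot: [3.135, -0.001, 0.763]
wrist_force: [-2.2, -0.9, 8.6]
width: 0.0269
```

Request:
{"op": "carry_out", "data": {"commands": [-0.0014,0.0014,0,0,0,0,0.01,-0.0014,0.0015,0,0,0,0,0.01,-0.0014,0.0015,0,0,0,0,0.01,-0.0014,0.0014,0,0,0,0,0.01]}}

```text
time: 10.9
position: [0.5737, -0.1808, 0.1418]
ee_rot: [3.129, -0.002, 0.763]
wrist_force: [1.9, -6.4, 5.7]
width: 0.0271
```

Request:
{"op": "carry_out", "data": {"commands": [-0.0014,0.0015,0,0,0,0,0.01,-0.0014,0.0014,0,0,0,0,0.01,-0.0014,0.0015,0,0,0,0,0.01,-0.0014,0.0014,0,0,0,0,0.01]}}

```text
time: 11.3
position: [0.5677, -0.1747, 0.1423]
ee_rot: [3.131, -0.002, 0.763]
wrist_force: [-0.1, -3.0, 8.8]
width: 0.027
```

Request:
{"op": "carry_out", "data": {"commands": [-0.0014,0.0014,0,0,0,0,0.01,-0.0014,0.0015,0,0,0,0,0.01,-0.0014,0.0014,0,0,0,0,0.01,-0.0014,0.0015,0,0,0,0,0.01,-0.0014,0.0014,0,0,0,0,0.01]}}

```text
time: 11.8
position: [0.5594, -0.1661, 0.1414]
ee_rot: [3.135, -0.001, 0.763]
wrist_force: [-1.9, -2.2, 10.2]
width: 0.0275
```

Request:
{"op": "carry_out", "data": {"commands": [-0.0014,0.0014,-0.0002,0,0,0,0.01,-0.0014,0.0015,0,0,0,0,0.01,-0.0014,0.0015,0,0,0,0,0.01,-0.0014,0.0014,0,0,0,0,0.01]}}

```text
time: 12.2
position: [0.5539, -0.1604, 0.1414]
ee_rot: [3.135, -0.001, 0.763]
wrist_force: [-2.1, -2.2, 10.1]
width: 0.0275
```

Request:
{"op": "carry_out", "data": {"commands": [-0.0014,0.0015,0,0,0,0,0.01,-0.0014,0.0014,0,0,0,0,0.01,-0.0014,0.0015,0,0,0,0,0.01,-0.0014,0.0014,0,0,0,0,0.01]}}

```text
time: 12.6
position: [0.5504, -0.1567, 0.1421]
ee_rot: [3.128, -0.002, 0.763]
wrist_force: [1.5, -6.5, 6.4]
width: 0.0274
```

Request:
{"op": "carry_out", "data": {"commands": [-0.0014,0.0015,0,0,0,0,0.01,-0.0014,0.0014,0,0,0,0,0.01,-0.0014,0.0015,0,0,0,0,0.01]}}

```text
time: 12.9
position: [0.5449, -0.1511, 0.1417]
ee_rot: [3.132, -0.001, 0.763]
wrist_force: [-0.9, -2.8, 8.2]
width: 0.0272
```

Request:
{"op": "carry_out", "data": {"commands": [-0.0013,0.0015,0,0,0,0,0.01,-0.0013,0.0015,0,0,0,0,0.01,-0.0014,0.0015,0,0,0,0,0.01,-0.0014,0.0015,0,0,0,0,0.01,-0.0014,0.0014,0,0,0,0,0.01]}}

```text
time: 13.4
position: [0.5371, -0.1429, 0.1412]
ee_rot: [3.135, -0.0, 0.763]
wrist_force: [-1.3, -2.4, 10.2]
width: 0.0269
```

Request:
{"op": "carry_out", "data": {"commands": [-0.0014,0.0015,0,0,0,0,0.01,-0.0014,0.0015,0,0,0,0,0.01,-0.0014,0.0015,0,0,0,0,0.01,-0.0014,0.0014,0,0,0,0,0.01]}}

```text
time: 13.8
position: [0.5316, -0.1371, 0.1412]
ee_rot: [3.135, -0.0, 0.763]
wrist_force: [-1.4, -4.2, 8.5]
width: 0.027
```

Request:
{"op": "carry_out", "data": {"commands": [-0.0014,0.0015,0,0,0,0,0.01,-0.0014,0.0014,0,0,0,0,0.01,-0.0014,0.0015,0,0,0,0,0.01,-0.0014,0.0014,0,0,0,0,0.01]}}

```text
time: 14.2
position: [0.5278, -0.133, 0.1418]
ee_rot: [3.129, -0.001, 0.763]
wrist_force: [1.0, -5.2, 7.8]
width: 0.0274
```

Request:
{"op": "carry_out", "data": {"commands": [-0.0014,0.0015,0,0,0,0,0.01,-0.0014,0.0014,0,0,0,0,0.01,-0.0014,0.0015,0,0,0,0,0.01,-0.0014,0.0014,0,0,0,0,0.01]}}

```text
time: 14.6
position: [0.5203, -0.1254, 0.141]
ee_rot: [3.135, -0.0, 0.763]
wrist_force: [-1.6, -2.4, 9.8]
width: 0.0271
```

Request:
{"op": "carry_out", "data": {"commands": [-0.0014,0.0015,0,0,0,0,0.01,-0.0014,0.0014,0,0,0,0,0.01,-0.0014,0.0015,0,0,0,0,0.01,-0.0014,0.0014,0,0,0,0,0.01,-0.0014,0.0015,0,0,0,0,0.01]}}

```text
time: 15.1
position: [0.5132, -0.118, 0.141]
ee_rot: [3.136, -0.0, 0.763]
wrist_force: [-3.5, -2.8, 10.3]
width: 0.0273
```

Request:
{"op": "carry_out", "data": {"commands": [-0.0014,0.0015,0,0,0,0,0.01,-0.0014,0.0014,0,0,0,0,0.01,0,0,0,0,0,0,0.01,0,0,0,0,0,0,0.01]}}

```text
time: 15.5
position: [0.5102, -0.1149, 0.1409]
ee_rot: [3.136, -0.0, 0.763]
wrist_force: [-3.0, -2.6, 10.9]
width: 0.0271
```

Request:
{"op": "carry_out", "data": {"commands": [0,0,0.004,0,0,0,0.01,0,0,0.02,0,0,0,0.01,0,0,0.03,0,0,0,0.01,0.03,0,0.03,0,0,0,0.01,0.03,0.01,0.02,0,0,0,0.01]}}

```text
time: 16.0
position: [0.5688, -0.1038, 0.2427]
ee_rot: [3.141, 0.0, 0.761]
wrist_force: [1.6, -0.6, -5.1]
width: 0.0273
```

```bash
python3 - <<'E'
from h import *
s=bot.read_state(); f=grab('top'); W=cloud(f); print(s['position'],np.degrees(s['ee_rot']),s['time'])
O=np.array([.5588,-.1578]); ex=np.array([-.6904,.7235]); ey=np.array([-ex[1],ex[0]])
x=(W[...,:2]-O)@ex*1000; y=(W[...,:2]-O)@ey*1000
W0=np.load('top0.npz')['W']
for c in (-62,-31,0,31,62):
    m=(abs(x-c)<12)&(abs(y)<24)&(W[...,2]<.07); print(c,m.sum(),np.nanmedian(W[m][:,2]),np.nanmedian(W0[m][:,2]))
m=(abs(abs(y)-34)<2)&(abs(x)<75)&(W[...,2]<.07);print('edge',np.nanpercentile(W[m][:,2],[50,75]),np.nanpercentile(W0[m][:,2],[50,75]))
save('top5.png',f['img'])
E
```

```text
[ 0.56884566 -0.10379591  0.24268944] [1.79994600e+02 6.07075005e-03 4.36126867e+01] 16.0
-62 30 0.04606219360702457 0.0498022330252792
-31 21 0.04525755453920022 0.04800425770689509
0 97 0.04587180161176163 0.04971954537772727
31 139 0.04576316751955045 0.04956061139931245
62 170 0.04523088031367528 0.04904959143774512
edge [0.04534073 0.04673112] [0.04640591 0.04815378]
```

All five slats now read about 45–46 mm, level with the edging. Slat 2 had only a few visible pixels, so I'll recheck it once the view is clear. Returning to the rest.

Request:
{"op": "carry_out", "data": {"commands": [0.0015,0.032,0,0,0,8.3,0.01,0.0015,0.032,0,0,0,8.3,0.01,0.0015,0.032,0,0,0,8.3,0.01,0.0015,0.032,0,0,0,8.3,0.01,0.0015,0.032,0,0,0,8.3,0.01]}}

```text
time: 16.55
position: [0.5747, 0.0584, 0.2398]
ee_rot: [-3.137, -0.001, 1.494]
wrist_force: [0.0, -0.2, -4.9]
width: 0.0269
```

Request:
{"op": "carry_out", "data": {"commands": [0.0015,0.032,0,0,0,8.3,0.01,0.0015,0.032,0,0,0,8.3,0.01,0.0015,0.032,0,0,0,8.3,0.01,0,0,0,0,0,0,0.01,0,0,0,0,0,0,0.01]}}

```text
time: 17.05
position: [0.5794, 0.1535, 0.24]
ee_rot: [-3.138, -0.001, 1.923]
wrist_force: [-0.1, -1.0, -3.2]
width: 0.0271
```

```bash
python3 - <<'E'
from h import *
for i in range(3):
    s=bot.read_state(); f=grab('top'); print(s['position'],np.degrees(s['ee_rot']),s['wrist_force'],s['time'])
W=cloud(f)
O=np.array([.5588,-.1578]); ex=np.array([-.6904,.7235]); ey=np.array([-ex[1],ex[0]])
x=(W[...,:2]-O)@ex*1000; y=(W[...,:2]-O)@ey*1000
W0=np.load('top0.npz')['W']
for c in (-62,-31,0,31,62):
    m=(abs(x-c)<12)&(abs(y)<24)&(W[...,2]<.07); print(c,m.sum(),np.nanmedian(W[m][:,2]),np.nanmedian(W0[m][:,2]))
# roller pose vs TCP from wrist: shoulder plate front edge, sides
s=bot.read_state(); f=grab('wrist'); W=cloud(f); t=s['position']; print(t)
yaw=s['ee_rot'][2]; tx=np.array([np.cos(yaw),np.sin(yaw)]); ty=np.array([np.sin(yaw),-np.cos(yaw)])
a=(W[...,:2]-t[:2])@tx*1000; b=(W[...,:2]-t[:2])@ty*1000; z=(W[...,2]-t[2])*1000
m=(z>-45)&(z<-25)&(a>10)&(a<60)&(abs(b)<60); print('plate fwd',np.percentile(a[m],99.5),'b',np.percentile(b[m],[.5,99.5]),'z',np.median(z[m]))
m=(W[...,2]>.055)&(W[...,2]<.085); p=W[m]; p=p[np.hypot(p[:,0]-.58,p[:,1]-.156)<.09]; r=(p[:,:2]-[.5803,.1562])@np.array([[.938,-.345],[.345,.938]])*1000
print('cheeks in rest frame',len(p),np.percentile(r[:,0],[1,99]),np.percentile(r[:,1],[1,99]))
save('wrist6.png',f['img'])
E
```

```text
[0.57938343 0.1534528  0.24002847] [-1.79787458e+02 -3.76137188e-02  1.10186554e+02] [-0.10027533 -0.95866591 -3.24940975] 17.05
[0.57969446 0.15261843 0.24036669] [-1.79818098e+02 -2.17578433e-02  1.10108548e+02] [ 0.30981426 -0.55447562 -4.74783884] 17.1
[0.57997402 0.152084   0.24072641] [-1.79853564e+02 -1.52059336e-02  1.10059973e+02] [ 0.20409571  0.16126181 -4.6938858 ] 17.15
-62 177 0.045749810757973464 0.049580021062608615
-31 175 0.045919936241052284 0.0491621173860507
0 176 0.04522343809938523 0.05002436002008537
31 179 0.045520551414341304 0.04965766402930627
62 178 0.0452629641688127 0.048894724210324814
[0.58021915 0.15183542 0.24109591]
plate fwd 44.664989725567104 b [-38.4319525   38.67932049] z -36.89321573619732
cheeks in rest frame 2062 [-39.72356108  39.52760976] [ 9.13485436 50.93796926]
```

View pics/wrist6.png

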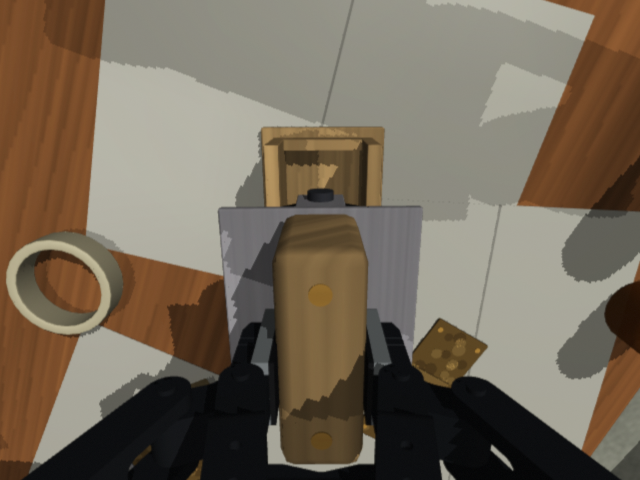

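All five slats read 45–46 mm with the view clear. The roller is square above the rest (rest at 322,165). Lowering.

Request:
{"op": "carry_out", "data": {"commands": [0.001,0,-0.02,0,0,0,0.01,0,0,-0.03,0,0,0,0.01,0,0,-0.03,0,0,0,0.01,0,0,-0.02,0,0,0,0.01,0,0,-0.01,0,0,0,0.01]}}

```text
time: 17.75
position: [0.58, 0.1514, 0.1293]
ee_rot: [-3.137, -0.001, 1.92]
wrist_force: [-0.4, 1.0, -3.8]
width: 0.0273
```

Request:
{"op": "carry_out", "data": {"commands": [0,0,-0.005,0,0,0,0.01,0,0,-0.003,0,0,0,0.01,0,0,-0.002,0,0,0,0.01,0,0,0,0,0,0,0.01,0,0,0,0,0,0,0.01]}}

```text
time: 18.25
position: [0.5824, 0.1529, 0.1231]
ee_rot: [3.14, 0.0, 1.922]
wrist_force: [0.5, -0.4, -5.2]
width: 0.0273
```

Request:
{"op": "carry_out", "data": {"commands": [0,0,-0.003,0,0,0,0.01,0,0,-0.002,0,0,0,0.01,0,0,0,0,0,0,0.01,0,0,0,0,0,0,0.01]}}

```text
time: 18.65
position: [0.5816, 0.1527, 0.1169]
ee_rot: [-3.141, -0.0, 1.922]
wrist_force: [0.2, 0.2, -4.7]
width: 0.0268
```

Request:
{"op": "carry_out", "data": {"commands": [0,0,-0.002,0,0,0,0.01,0,0,-0.002,0,0,0,0.01,0,0,0,0,0,0,0.01]}}

```text
time: 18.95
position: [0.5814, 0.1527, 0.1126]
ee_rot: [-3.141, -0.0, 1.922]
wrist_force: [-0.1, -0.3, -4.2]
width: 0.0275
```

Request:
{"op": "carry_out", "data": {"commands": [0,0,-0.001,0,0,0,0.01,0,0,-0.001,0,0,0,0.01,0,0,0,0,0,0,0.01]}}

```text
time: 19.25
position: [0.5816, 0.1527, 0.1109]
ee_rot: [-3.141, -0.0, 1.922]
wrist_force: [0.6, -0.5, -5.4]
width: 0.0271
```

Request:
{"op": "carry_out", "data": {"commands": [0,0,-0.001,0,0,0,0.01,0,0,-0.001,0,0,0,0.01,0,0,0,0,0,0,0.01]}}

```text
time: 19.55
position: [0.5819, 0.1528, 0.1102]
ee_rot: [3.141, 0.0, 1.922]
wrist_force: [-4.3, 0.8, 3.3]
width: 0.0272
```

Request:
{"op": "carry_out", "data": {"commands": [0,0,-0.001,0,0,0,0.01,0,0,0,0,0,0,0.01]}}

```text
time: 19.75
position: [0.5819, 0.1529, 0.1101]
ee_rot: [3.141, 0.0, 1.922]
wrist_force: [-6.6, -1.2, 7.8]
width: 0.0272
```

Seated at TCP z = 0.1101, the same height as at the pick. Releasing.

Request:
{"op": "carry_out", "data": {"commands": [0,0,0.002,0,0,0,0.03,0,0,0,0,0,0,0.04,0,0,0,0,0,0,0.06,0,0,0,0,0,0,0.085,0,0,0,0,0,0,0.085]}}

```text
time: 20.25
position: [0.5818, 0.1527, 0.1099]
ee_rot: [-3.142, -0.0, 1.922]
wrist_force: [0.7, -0.7, -0.4]
width: 0.0809
```

Request:
{"op": "carry_out", "data": {"commands": [0,0,0.015,0,0,0,0.085,0,0,0.03,0,0,0,0.085,0,0,0.04,0,0,0,0.085,0.008,-0.022,0.03,0,0,0,0.085,0.008,-0.022,0.03,0,0,0,0.085]}}

```text
time: 20.75
position: [0.5981, 0.1089, 0.2582]
ee_rot: [3.139, 0.001, 1.924]
wrist_force: [0.1, -0.1, -0.2]
width: 0.0849
```

```bash
python3 - <<'E'
from h import *
s=bot.read_state(); print(s['position'],np.degrees(s['ee_rot']),s['wrist_force'],s['width'],s['time'])
f=grab('wrist'); W=cloud(f); save('wrist7.png',f['img'])
m=(np.hypot(W[...,0]-.58,W[...,1]-.157)<.085)
for n,a,b in(('grip',.112,.14),('plate',.068,.085),('foot+bars',.008,.085)):
    p=W[m&(W[...,2]>a)&(W[...,2]<b)]; r=cv2.minAreaRect((p[:,:2]*1000).astype(np.float32)); print(n,len(p),np.round(r[0],1),np.round(r[1],1),round(r[2],2),np.round(np.percentile(p[:,2],[5,50,95]),4))
E
```

```text
[0.59809942 0.10885874 0.25820407] [1.79862883e+02 4.41207095e-02 1.10219368e+02] [ 0.12918199 -0.0725067  -0.22514665] 0.08490276632887973 20.75
grip 5868 [580.9 157.1] [28.1 77.6] 20.55 [0.1157 0.1189 0.1202]
plate 8626 [580.7 155.3] [ 80.2 103.5] 20.21 [0.0689 0.073  0.0743]
foot+bars 10116 [580.4 155.9] [ 97.9 117. ] 20.4 [0.0267 0.0729 0.0743]
```

View pics/wrist7.png

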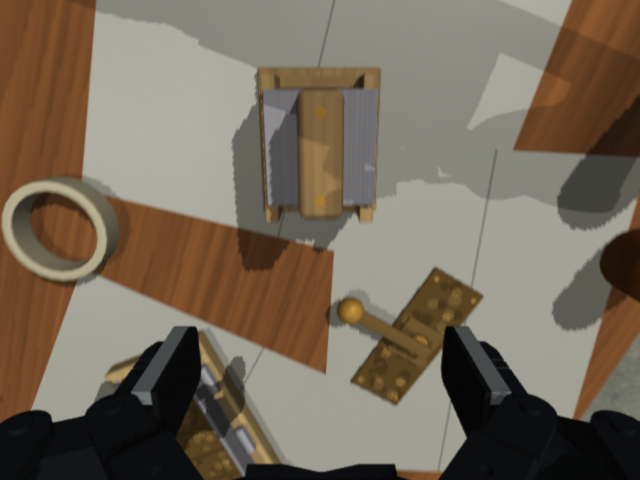

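The roller hangs in its rest (320,150), within about 2 mm of where it started and at the same height. The gripper is clear.

```bash
python3 -c "
from bench import bot
print(bot.job_done())"
```

```text
the job is handed in; nothing more can be done
None
```

I took the wooden roller out of its rest and rolled slats 1 to 5 from the closed end to the open end at about 20 mm/s. I then hung it back in its rest and handed the job in at about 21 s; no verdict is reported.

- **Pressing force:** contact readings were about 13–16 N. They were read only at the end of each move, so brief peaks between readings were not seen. The limit is 25 N.
- **Slats:** all five now read 45–46 mm, level with the edging within the depth camera's noise. They dropped 3.2 to 4.8 mm. Slat 2's first reading, partly hidden, gave only 2.75 mm; a clear second view gave 3.2 mm. Its roller height matched the other slats.
- **Wheel turn:** I did not measure it. About 134 mm of rolling works out to about 5.4 rad.
- **Roller in its rest:** the grip lies within about 2 mm of its starting position and at the same height as before. The gripper is open and clear, with the wrist force near zero.
- **Bystanders:** the tape roll and the finished latch look unmoved in the wrist images. I did not re-measure the other bystanders, but the arm never went near them at bench height.

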